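Slide the parts box into its new bay

ROBOT

A 7-joint arm with a two-finger parallel gripper is mounted at the origin on a cart in front of the work surface, level with it; the furniture and walls round the work are solid. World frame = base frame: x ahead of the robot, y to its left, z up, the work surface at z = 0. Lengths are in m, angles in degrees, forces in N, time in s.
With the tool pointing down it reaches from about 0.425 to 0.8 m from the base axis. Payload 8.3 kg.
Tool frame: the origin (TCP) lies on the centre line of the jaws, within the pads' length; the fingertips stand 17 mm ahead of it and the grasp point (between the pads) lies 2 mm behind it (finger_overhang is the distance from the TCP to the fingertips, in m); z points along the fingers, y is the direction in which the jaws open and shut (so a half turn about z gives the same grasp; the last joint's range is limited). The gripper opens to 85 mm and grips with 20 to 120 N. Pads are 22 mm wide; open, the fingers measure 114 mm over their backs; the gripper's body (76 mm by 85 mm) begins 54 mm behind the grasp point. The pads swing forward as they close: fully open they stand 13 mm farther back than shut.
Start: joints at [63.891, 21.967, 0.94, 78.501, -0.361, 79.538, -2.664], TCP at [0.239, -0.577, 0.248] pointing down, gripper open.
Joint ranges: [-169.22, 169.22], [-14.56, 117.87], [-87.37, 89.26], [10.42, 133.3], [-82.24, 262.24], [0.94, 117.77], [-172.7, 172.7]. Speed limits (degrees/s): [136.94, 136.94, 172.46, 172.46, 180, 180, 180].

INTERFACE

Orientations are given as a 3x3 rotation matrix whose columns are the frame's x, y, z axes.
In Python, from cell import * gives the robot as it stands. The module is installed in compiled form; this text tells all that it offers.
- The arm moves only by the tool apply_moves, never from a script. Its argument "deltas" is a list that holds one entry, the list of rows, each a list of 5 numbers: the shift along the tool's x, y, z in m, then the turn about the tool's z in rad, then the opening, from 0 (shut) to 1 (fully open). In form: [[[x, y, z, turn, fingers], ...]]. A call has 1 to 8 rows; each row shifts and turns the commanded pose from where the row before left it, along the tool's axes as they then stand; what a row does not reach is not made up. A row lasts 1/12 s, in which the tool goes at most 41.7 mm and 7.16 degrees, less where a joint would pass 70% of its speed; a pose out of reach is approached as far as the arm can. A call with a gripper value outside its range is refused whole. The fingers move at their own pace and stop on an object; "squeeze" is the grip in N (left out, the last holds). Time passes only in rows, so rows that do not move let the fingers close. It gives the time, the measured TCP pose, the force and the opening at its end, in the units of the state.
- get_obs(): the state, without advancing time (a new reading comes with each control period).
- read_camera(name): name is "scene" or "top" or "wrist"; returns (picture, depth): 384x512x3 uint8, red, green, blue; 384x512 float32, m along the optical axis (not along the pixel's ray), 0 where there is no reading.
- camera_model(name): a dict with "mtx" (3x3 intrinsics, pixels), "dist_coeffs" ([k1, k2, p1, p2, k3] as OpenCV has them; the pictures are not rectified), "camera_from_world" (4x4, takes a point from world to camera coordinates); the wrist camera has in their place "hand_eye" (4x4, takes a point from camera to tool coordinates, whose origin is the TCP and whose axes are the flange's). Camera axes: x right, y up, looking along -z (the intrinsics and any distortion apply to the point x, -y, -z); pixel columns grow to the right and rows downward; lengths in m; the calibration is good to about 2 mm. A picture is of the moment at which its call begins: read the wrist's pose just before it. camera_model takes no time and is no camera call.
- sign_off(): hands the job in, once; it reports no verdict.
The state is a dict: "t": time; "q": joint angles; "joint_velocities": joint speeds; "effort": joint torques, N m; "position": TCP position; "tool_rot": TCP orientation; "force": force on the tool from outside, world axes, zero at the start; "torque": the same for the moment, N m; "finger_gap": opening from 0.0 (shut) to 1.0 (fully open).
Only numpy, scipy, OpenCV 4.12 (cv2) and the standard library are available. Lean on these libraries where they do the work, as an engineer would, in place of code of your own. Each camera call takes 0.05 s, during which the arm holds its last target.

TASK

Push the small clear parts box along the worktop into the bay between the two aluminium rails, until it is fully home against the stop at the closed end, lying straight in the lane. Only push it with the fingertips or the outside of the fingers, never pinch or lift it. The rails have just been glued down: neither the box nor the gripper may touch them at any moment, so line the box up with the mouth before it goes in; leave the other things on the worktop where they are.

Things in the scene. Friction and masses are not known exactly. Their poses are not given: they have to be found in the camera images.
- parts_box: loose shut clear parts box, blue snaps on its -x side: 118 mm long (y), 92 wide over the snaps (x), 29 high, about 0.3 kg; origin at the centre of its underside. Solid walls 42 mm either side in x (snaps 4 mm proud), 58 mm either side in y. Starts outside the mouth, up to 50 mm off the lane's middle line and turned up to 15 degrees, +y end towards the bay (home: its y along the bay's x)
- box_centre (a point): centre of the parts box, 14.5 mm above its underside; same axes
- bay: fixed U-shaped aluminium bay, open on top, the worktop is its floor. Origin on the worktop, middle of the open mouth; x down the lane to the stop, y left. Lane 116 mm wide between the rails (y = -58 to 58 mm), 161.5 mm long from mouth (x = 0) to the stop's black rubber strip; rails and stop 30 mm high. Box home: its origin at x = 103 mm, y = 0, near end 45 mm inside the mouth
- rail_left: left rail of the bay (bay's +y side): upright angle strip 165 mm long, 4 mm thick, 30 mm high, with an 18 mm foot flange outwards. Origin on the worktop at the mouth end of its inner face; axes as the bay's
- rail_right: right rail of the bay (bay's -y side), mirror of the left. Origin on the worktop at the mouth end of its inner face; axes as the bay's
- glue_bottle: bystander: white glue bottle with red nozzle, 36 mm across, 105 mm high, standing outside the left rail; origin under its centre
- cap_electro: bystander: dark upright capacitor, 22 mm across, 34 mm high, outside the right rail near the mouth; origin under its centre
- tape_1: bystander: roll of dark tape lying flat, 55 mm across, 19 mm high, outside the left rail; origin under its centre
- flux_tin: bystander: small round yellow-brown tin with a red middle on its lid, 45 mm across, 22 mm high, left of the mouth; origin under its centre
- solder_reel_small: bystander: small white reel of solder, 70x52x28 mm, outside the right rail; origin under its centre
- battery_1: bystander: round battery cell, lying, 14 mm thick, 50 mm long, to the right, behind where the box starts; origin under its centre
Not all that is in view belongs to the job. Of the things like the parts_box, leave any that is black, pink or purple; of the rest the larger one is meant.

How it is judged:
By the outcome, as a careful person would: the job done as asked, in the order asked, and still so for the second after the job is handed in, with the robot touching nothing.
It also fails if it takes over 67 s, if anything falls off the work surface, if the arm or the gripper's body presses on something with over 40 N, if the wrist force passes 120 N, or if a joint passes its speed limit or range.

## Working session

There is one attempt and no reset: what is moved stays moved. The work goes in short steps, Python scripts to look and compute and a tool call to move; the robot and the scene stay as the last step left them, time stands still between calls to the robot, and variables do not carry over. Pictures are saved under pics/ and viewed, and the job is handed in when it is done.

Besides the shell and the picture viewer there is one more tool, called after "Emit:" as name([rows], argument=value, ...), one row to a line, values as JSON. apply_moves: Moves the arm, as the interface text tells. Its arguments: {"type":"object","properties":{"deltas":{"type":"array"},"squeeze":{"type":"number"}},"required":["deltas"]}

```bash
mkdir -p pics; ls; python3 - <<'E'
from cell import *
import cv2,numpy as np
o=get_obs();print(o)
for n in("scene","top"):
    im,d=read_camera(n);np.savez(f'{n}0.npz',im=im,d=d)
    cv2.imwrite(f'pics/{n}0.png',im[:,:,::-1])
    m=camera_model(n);print(n,m)
print(camera_model("wrist"))
E
```

```text
pics
{'t': 0.0, 'q': array([63.89101224, 22.0159267 ,  0.9364169 , 78.56261041, -0.3625715 ,
       79.53920397, -2.66485241]), 'joint_velocities': array([-0.02156148, -0.07416595, -0.079718  ,  0.02039887, -0.05653151,
       -0.04395922, -0.00473436]), 'effort': array([-1.53303658e-04, -6.27590132e+01,  8.44287984e-01, -3.71820688e+01,
        1.66227354e-02,  1.42593172e-02, -7.06939454e-05]), 'position': array([ 0.23909977, -0.57692956,  0.24726097]), 'tool_rot': array([[ 9.23816391e-01,  3.82835064e-01, -7.67651464e-04],
       [ 3.82835834e-01, -9.23814529e-01,  1.85467285e-03],
       [ 8.66222984e-07, -2.00726167e-03, -9.99997985e-01]]), 'force': array([-0.35487978, -0.00529606,  0.27212819]), 'torque': array([ 0.01917552, -0.037843  , -0.01268987]), 'finger_gap': 1.0055854240024114}
scene {'mtx': array([[470.50965718,   0.        , 257.36581878],
       [  0.        , 470.50965718, 191.73240308],
       [  0.        ,   0.        ,   1.        ]]), 'dist_coeffs': array([-0.09956056,  0.        ,  0.        ,  0.        ,  0.        ]), 'camera_from_world': array([[ 0.5175812
[... 641 characters left out ...]
11172,  0.01037676,  0.98502278, -0.98937263],
       [ 0.        ,  0.        ,  0.        ,  1.        ]])}
{'mtx': array([[286.62555801,   0.        , 259.848829  ],
       [  0.        , 286.62555801, 188.48521594],
       [  0.        ,   0.        ,   1.        ]]), 'dist_coeffs': array([0.021634, 0.      , 0.      , 0.      , 0.      ]), 'hand_eye': array([[-6.20084599e-04,  9.55491733e-01,  2.95017226e-01,
         7.56761555e-02],
       [ 9.99999757e-01,  4.98491120e-04,  4.87362404e-04,
         3.28456588e-04],
       [ 3.18607280e-04,  2.95017457e-01, -9.55491810e-01,
        -1.25006624e-01],
       [ 0.00000000e+00,  0.00000000e+00,  0.00000000e+00,
         1.00000000e+00]])}
```

View pics/scene0.png

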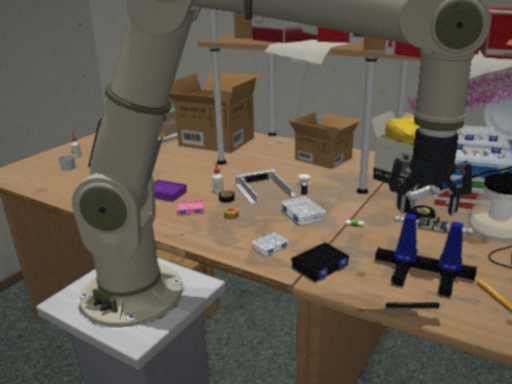

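View pics/top0.png

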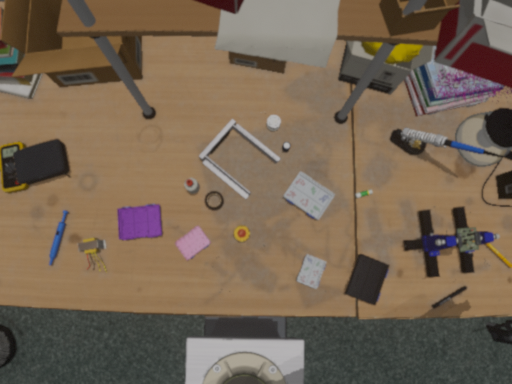

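```bash
python3 - <<'E'
import cv2,numpy as np
im=np.load('top0.npz')['im'][:,:,::-1]
c=im[105:235,180:390];cv2.imwrite('pics/topcrop.png',cv2.resize(c,None,fx=3.8,fy=3.8,interpolation=cv2.INTER_CUBIC))
im=np.load('scene0.npz')['im'][:,:,::-1]
c=im[160:260,200:370];cv2.imwrite('pics/scenecrop.png',cv2.resize(c,None,fx=4.6,fy=4.6,interpolation=cv2.INTER_CUBIC))
E
```

```text
(no output)
```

View pics/topcrop.png

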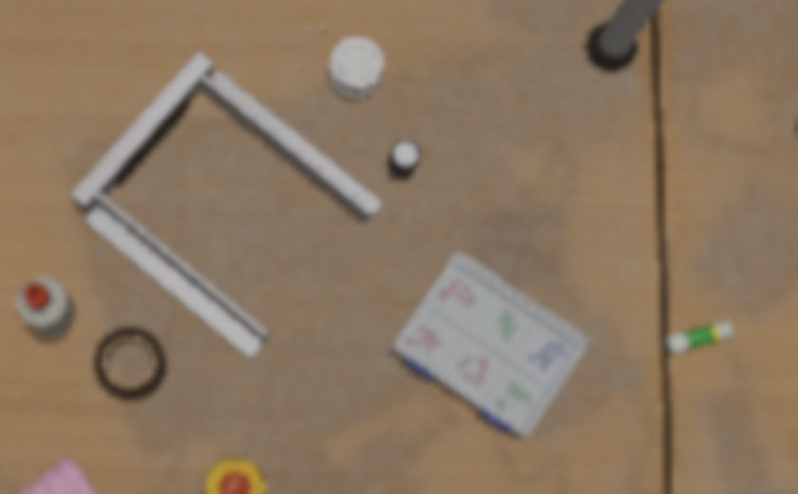

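View pics/scenecrop.png

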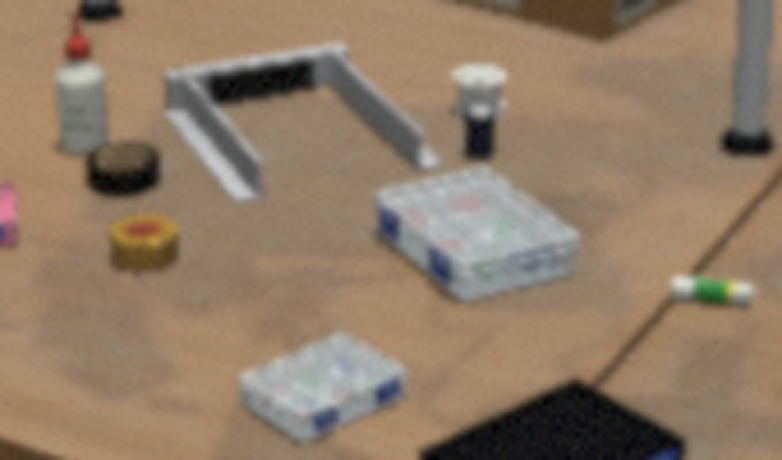

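```bash
cat > h.py <<'E'
import numpy as np,cv2
from cell import *
def rays(cm,px,T=None):
    # T: world_from_camera
    px=np.asarray(px,float).reshape(-1,1,2)
    n=cv2.undistortPoints(px,cm['mtx'],np.array(cm['dist_coeffs'])).reshape(-1,2)
    d=np.c_[n[:,0],-n[:,1],-np.ones(len(n))]
    if T is None: T=np.linalg.inv(cm['camera_from_world'])
    return T[:3,3],d@T[:3,:3].T
def plane(cm,px,z,T=None):
    o,d=rays(cm,px,T); s=(z-o[2])/d[:,2]; return o+d*s[:,None]
def wristT(ob):
    T=np.eye(4);T[:3,:3]=ob['tool_rot'];T[:3,3]=ob['position']
    return T@camera_model('wrist')['hand_eye']
def proj(cm,P,Tcw=None):
    if Tcw is None:Tcw=cm['camera_from_world']
    P=np.c_[np.atleast_2d(P),np.ones(len(np.atleast_2d(P)))]@Tcw.T
    P=P[:,:3]*np.array([1,-1,-1])
    return cv2.projectPoints(P,np.zeros(3),np.zeros(3),cm['mtx'],np.array(cm['dist_coeffs']))[0].reshape(-1,2)
E
python3 - <<'E'
from h import *
cm=camera_model('top')
def c2f(p): return (np.array(p,float)+.5)/3.8-.5+np.array([180,105])
names=dict(L_mouth_in=(266,333),L_stop_in=(103,200),R_mouth_in=(362,214),R_stop_in=(205,82))
for k,p in names.items(): print(k,p,plane(cm,c2f(p)[None],.03).round(4))
box=[(461,253),(589,340),(528,436),(395,348)]
B=plane(cm,c2f(box),.029);print(B.round(4),B.mean(0))
for i in range(4): 
  d=B[(i+1)%4]-B[i];print(np.linalg.norm(d[:2]),np.degrees(np.arctan2(d[1],d[0])))
for k,p,z in [('bat',(700,337),.007),('cap',(404,156),.034),('reel',(356,62),.028),('tape',(130,362),.019),('flux',(235,482),.022),('bottle',(37,295),.105)]: print(k,plane(cm,c2f(p)[None],z).round(3))
E
```

```text
L_mouth_in (266, 333) [[ 0.5492 -0.0051  0.03  ]]
L_stop_in (103, 200) [[0.6463 0.1174 0.03  ]]
R_mouth_in (362, 214) [[ 0.6401 -0.0742  0.03  ]]
R_stop_in (205, 82) [[0.7397 0.0447 0.03  ]]
[[ 0.6126 -0.1477  0.029 ]
 [ 0.5495 -0.2419  0.029 ]
 [ 0.4781 -0.1961  0.029 ]
 [ 0.5405 -0.0992  0.029 ]] [ 0.54516004 -0.17125596  0.029     ]
0.11334131480756654 -123.76912305712294
0.08487745871763587 147.3448989698521
0.11523921669043813 57.23672281218804
0.08688467746782316 -33.92076042990064
bat [[ 0.558 -0.332  0.007]]
cap [[ 0.684 -0.105  0.034]]
reel [[ 0.759 -0.069  0.028]]
tape [[0.527 0.094 0.019]]
flux [[0.441 0.015 0.022]]
bottle [[0.559 0.151 0.105]]
```

```bash
python3 - <<'E'
from h import *
cm=camera_model('top');d=np.load('top0.npz')['d']
v,u=np.mgrid[0:384:2,0:512:2];px=np.c_[u.ravel(),v.ravel()]
o,r=rays(cm,px); P=o+r*d[v.ravel(),u.ravel()][:,None]
for x0 in np.arange(.3,.95,.05):
  print(round(x0,2),[ (round(P[m][:,2].max(),2) if (m:=(P[:,0]>x0)&(P[:,0]<x0+.05)&(P[:,1]>y0)&(P[:,1]<y0+.05)).any() else None) for y0 in np.arange(-.6,.3,.05)])
E
```

```text
0.3 [np.float64(0.0), np.float64(0.03), np.float64(0.0), np.float64(0.0), np.float64(0.03), np.float64(0.03), np.float64(0.03), np.float64(0.02), np.float64(0.02), np.float64(0.02), np.float64(0.0), np.float64(0.0), np.float64(0.0), np.float64(0.01), np.float64(0.0), np.float64(0.0), np.float64(0.0), np.float64(0.0)]
0.35 [np.float64(0.13), np.float64(0.13), np.float64(0.05), np.float64(0.03), np.float64(0.03), np.float64(0.03), np.float64(0.0), np.float64(0.02), np.float64(0.02), np.float64(0.0), np.float64(0.0), np.float64(0.0), np.float64(1.07), np.float64(0.0), np.float64(0.02), np.float64(0.02), np.float64(0.0), np.float64(0.0)]
0.4 [np.float64(0.14), np.float64(0.14), np.float64(0.14), np.float64(0.03), np.float64(0.0), np.float64(0.0), np.float64(0.0), np.float64(0.0), np.float64(0.01), np.float64(0.0), np.float64(0.01), np.float64(0.02), np.float64(0.02), np.float64(0.0), np.float64(0.02), np.float64(0.02), np.float64(0.03), np.float64(0.03)]
0.45 [np.float64(0.13), np.float64(0.13), np.float64(0.03), np.float64(0.0), np.float64(0.0), np.float64(0.01), np.float64(0.0), np.flo
[... 2359 characters left out ...]
), np.float64(0.49), np.float64(0.46), np.float64(0.46), np.float64(0.46), np.float64(0.46)]
0.85 [None, np.float64(0.46), np.float64(0.48), np.float64(0.47), np.float64(0.21), np.float64(0.2), np.float64(0.15), np.float64(0.01), np.float64(0.0), np.float64(0.01), np.float64(0.0), np.float64(0.0), np.float64(0.0), np.float64(0.0), np.float64(0.0), np.float64(0.0), np.float64(0.0), np.float64(0.0)]
0.9 [None, None, np.float64(0.22), np.float64(0.21), np.float64(0.21), np.float64(0.21), np.float64(0.2), np.float64(0.19), np.float64(0.0), np.float64(0.06), np.float64(0.08), np.float64(0.08), np.float64(0.07), np.float64(0.07), np.float64(0.0), np.float64(0.01), np.float64(0.0), np.float64(0.0)]
```

Emit:
apply_moves([
  [[0.0298,-0.0117,0,0,0.5],[0.0298,-0.0117,0,0,0.5],[0.0298,-0.0117,0,0,0.5],[0.0298,-0.0117,0,0,0.5],[0.0298,-0.0117,0,0,0.5],[0.0298,-0.0117,0,0,0.5],[0.0298,-0.0117,0,0,0.5],[0.0298,-0.0117,0,0,0.5]],
])

```text
t: 0.77
position: [0.4244, -0.3983, 0.2479]
tool_rot: [[0.924, 0.383, -0.001], [0.383, -0.924, 0.001], [-0.0, -0.001, -1.0]]
force: [0.4, 0.3, -0.1]
finger_gap: 0.498
```

```bash
python3 - <<'E'
from h import *
cm=camera_model('top');d=np.load('top0.npz')['d']
v,u=np.mgrid[0:384,0:512];px=np.c_[u.ravel(),v.ravel()]
o,r=rays(cm,px); P=o+r*d[v.ravel(),u.ravel()][:,None];print(o)
m=(P[:,2]>.25)&(P[:,0]<.8)&(P[:,0]>.55)
for i in np.where(m)[0][::60]: print(px[i],P[i].round(3))
for q in [(340,115),(350,103),(360,90),(370,78),(380,62)]: print(q,P[q[1]*512+q[0]].round(3))
E
```

```text
[0.36796115 0.00303665 1.06867736]
[67  0] [0.777 0.307 0.533]
[475   0] [ 0.756 -0.338  0.591]
[462   1] [ 0.784 -0.342  0.551]
[423   2] [ 0.775 -0.273  0.551]
[398   3] [ 0.777 -0.235  0.542]
[76  4] [0.775 0.295 0.524]
[470   4] [ 0.756 -0.335  0.581]
[447   5] [ 0.8   -0.335  0.517]
[397   6] [ 0.792 -0.245  0.515]
[73  7] [0.775 0.304 0.515]
[450   7] [ 0.772 -0.32   0.549]
[405   8] [ 0.787 -0.258  0.517]
[482   8] [ 0.741 -0.345  0.594]
[433   9] [ 0.766 -0.291  0.548]
[86 10] [0.782 0.289 0.497]
[443  10] [ 0.778 -0.318  0.531]
[394  11] [ 0.791 -0.244  0.502]
[456  11] [ 0.778 -0.341  0.532]
[407  12] [ 0.779 -0.261  0.517]
[468  12] [ 0.747 -0.335  0.573]
[417  13] [ 0.762 -0.267  0.539]
[77 14] [0.775 0.305 0.496]
[222  14] [0.799 0.055 0.462]
[414  14] [ 0.762 -0.263  0.536]
[476  14] [ 0.734 -0.338  0.588]
[131  15] [0.799 0.222 0.457]
[192  15] [0.798 0.109 0.458]
[252  15] [0.8   0.001 0.46 ]
[416  15] [ 0.771 -0.273  0.522]
[477  15] [ 0.73  -0.337  0.591]
[114  16] [0.797 0.253 0.458]
[174  16] [0.797 0.142 0.457]
[234  16] [0.796 0.033 0.461]
[294  16] [ 0.798 -0.0
[... 8423 characters left out ...]
  0.332]
[127  76] [0.78  0.289 0.25 ]
[502  76] [ 0.69  -0.446  0.482]
[492  77] [ 0.693 -0.434  0.471]
[488  78] [ 0.693 -0.429  0.465]
[490  79] [ 0.692 -0.434  0.464]
[494  80] [ 0.691 -0.442  0.464]
[506  81] [ 0.686 -0.46   0.472]
[363  83] [ 0.776 -0.263  0.251]
[456  84] [ 0.75  -0.452  0.322]
[477  85] [ 0.737 -0.484  0.35 ]
[464  87] [ 0.729 -0.451  0.353]
[468  89] [ 0.743 -0.483  0.316]
[443  91] [ 0.734 -0.422  0.317]
[499  92] [ 0.723 -0.532  0.353]
[508  94] [ 0.717 -0.549  0.359]
[506  97] [ 0.711 -0.545  0.356]
(340, 115) [ 0.782 -0.262  0.033]
(350, 103) [ 0.776 -0.264  0.133]
(360, 90) [ 0.777 -0.268  0.213]
(370, 78) [ 0.775 -0.271  0.28 ]
(380, 62) [ 0.775 -0.269  0.354]
```

Emit:
apply_moves([
  [[0.0298,-0.0117,0.008,0,0.5],[0.0298,-0.0117,0.008,0,0.5],[0.0298,-0.0117,0.008,0,0.5],[0.0298,-0.0117,0.008,0,0.5],[0.0298,-0.0117,0.008,0,0.5],[0.0298,-0.0117,0.008,0,0.5],[0.0298,-0.0117,0.008,0,0.5],[0.0298,-0.0117,0.008,0,0.5]],
])

```text
t: 1.43
position: [0.6088, -0.2206, 0.1834]
tool_rot: [[0.924, 0.383, -0.001], [0.383, -0.924, 0.0], [-0.001, -0.001, -1.0]]
force: [0.9, 0.4, -0.5]
finger_gap: 0.501
```

Emit:
apply_moves([
  [[0,0,0,-0.12,0.5],[0,0,0,-0.12,0.5],[0,0,0,-0.12,0.5],[0,0,0,-0.12,0.5],[0,0,0,-0.12,0.5],[0,0,0,-0.12,0.5],[0,0,0,-0.12,0.5],[0,0,0,-0.12,0.5]],
])

```text
t: 2.1
position: [0.6078, -0.2219, 0.1837]
tool_rot: [[0.211, 0.978, -0.001], [0.978, -0.211, 0.0], [0.0, -0.001, -1.0]]
force: [-0.4, -0.2, 0.2]
finger_gap: 0.501
```

Emit:
apply_moves([
  [[0,0,0,-0.12,0.5],[0,0,0,-0.12,0.5],[0,0,0,-0.12,0.5],[0,0,0,-0.12,0.5],[0,0,0,-0.12,0.5],[0,0,0,-0.12,0.5],[0,0,0,-0.12,0.5],[0,0,0,-0.12,0.5]],
])

```text
t: 2.77
position: [0.6077, -0.2219, 0.1837]
tool_rot: [[-0.68, 0.733, -0.001], [0.733, 0.68, 0.0], [0.001, -0.0, -1.0]]
force: [-0.1, -0.3, 0.2]
finger_gap: 0.499
```

Emit:
apply_moves([
  [[0,0,0,-0.072,0.5],[0,0,0,-0.072,0.5],[0,0,0,0,0.5]],
])

```text
t: 3.02
position: [0.6077, -0.222, 0.1836]
tool_rot: [[-0.777, 0.63, -0.001], [0.63, 0.777, 0.001], [0.001, -0.0, -1.0]]
force: [0.2, -0.7, 0.9]
finger_gap: 0.497
```

```bash
python3 - <<'E'
from h import *
o=get_obs();im,d=read_camera('wrist');np.savez('w1.npz',im=im,d=d,T=wristT(o));cv2.imwrite('pics/w1.png',cv2.resize(im[:,:,::-1],None,fx=1.5,fy=1.5,interpolation=cv2.INTER_CUBIC))
print(o['position'],o['q'],np.degrees(np.arctan2(o['tool_rot'][1,0],o['tool_rot'][0,0])),o['force'])
E
```

```text
[ 0.60773017 -0.2220209   0.18364794] [ 40.23511843  30.65520018 -33.94641749  78.74385875  17.0583588
  75.76826185  56.77211826] 140.94448179893163 [ 0.16256381 -0.65100553  0.92424359]
```

View pics/w1.png

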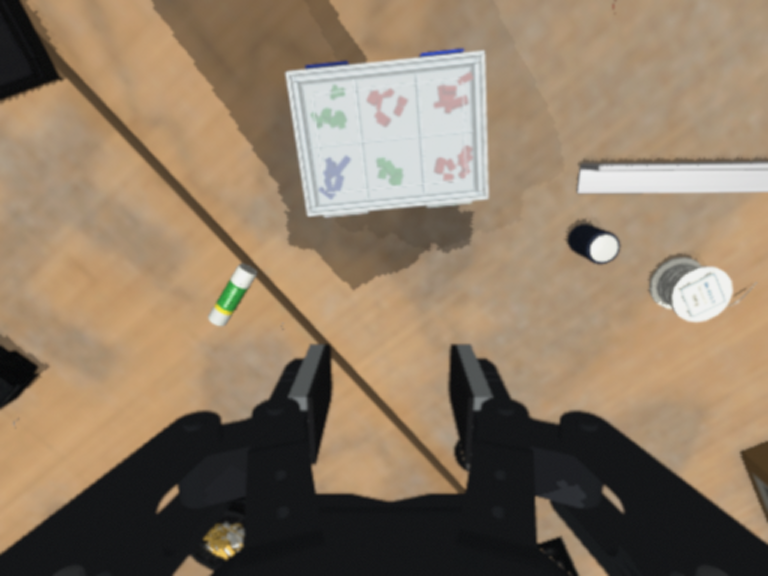

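```bash
python3 - <<'E'
from h import *
w=np.load('w1.npz');im=w['im'];T=w['T'];cm=camera_model('wrist')
g=im[:,:,::-1]
cv2.imwrite('pics/w1c.png',np.hstack([cv2.resize(g[95:145,375:475],None,fx=4,fy=4,interpolation=cv2.INTER_CUBIC),cv2.resize(g[25:150,180:335],None,fx=2.4,fy=2.4,interpolation=cv2.INTER_CUBIC)[:200]]))
# line fit of right rail: per-column first bright row scanning from above
s=im.astype(int).min(2)
pts=[]
for c in range(395,510,5):
    col=s[90:140,c]; print(c,[int(x) for x in col[10:42]]) if c in(400,450) else 0
# box edges by min-channel threshold
hsv=cv2.cvtColor(im,cv2.COLOR_RGB2HSV)
m=((hsv[:,:,1]<60)&(hsv[:,:,2]>120)).astype(np.uint8)
m[:,350:]=0;m[150:]=0
m=cv2.morphologyEx(m,cv2.MORPH_CLOSE,np.ones((9,9)))
cs=cv2.findContours(m,0,1)[0];c=max(cs,key=cv2.contourArea)
r=cv2.minAreaRect(c);bp=cv2.boxPoints(r);print(r,bp)
P=plane(cm,bp,.029,T);print(P.round(4),P.mean(0))
for i in range(4):
  e=P[(i+1)%4]-P[i];print(np.linalg.norm(e),np.degrees(np.arctan2(e[1],e[0])))
E
```

```text
400 [110, 111, 111, 111, 110, 104, 93, 81, 81, 107, 155, 192, 203, 200, 218, 233, 236, 235, 234, 234, 233, 232, 232, 232, 230, 229, 228, 222, 187, 132, 115, 117]
450 [117, 117, 118, 117, 109, 94, 78, 74, 93, 144, 199, 219, 212, 206, 224, 231, 231, 230, 229, 229, 229, 229, 229, 228, 226, 226, 226, 219, 178, 134, 121, 120]
((263.0364074707031, 87.84758758544922), (109.52787780761719, 135.13482666015625), 81.63410949707031) [[188.22014   43.497044]
 [321.917     23.835728]
 [337.85266  132.19814 ]
 [204.15582  151.85945 ]]
[[ 0.4735 -0.1938  0.029 ]
 [ 0.535  -0.0939  0.029 ]
 [ 0.6199 -0.1352  0.029 ]
 [ 0.5529 -0.2477  0.029 ]] [ 0.5453264  -0.16763701  0.029     ]
0.11740195591497907 58.36018093755866
0.09437142389561885 -25.9492747581277
0.13098981201554374 -120.76556331883016
0.09599759191070367 145.84357112803463
```

View pics/w1c.png

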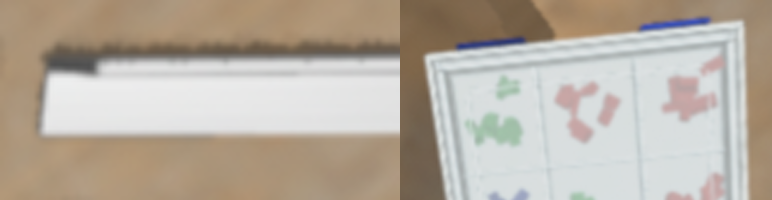

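```bash
cat >> h.py <<'E'
def boxquad(im,roi,sat=60,val=120):
    hsv=cv2.cvtColor(im,cv2.COLOR_RGB2HSV)
    m=((hsv[:,:,1]<sat)&(hsv[:,:,2]>val)).astype(np.uint8)
    k=np.zeros_like(m);k[roi[1]:roi[3],roi[0]:roi[2]]=1;m*=k
    m=cv2.morphologyEx(m,cv2.MORPH_CLOSE,np.ones((9,9)));m=cv2.morphologyEx(m,cv2.MORPH_OPEN,np.ones((9,9)))
    c=max(cv2.findContours(m,0,1)[0],key=cv2.contourArea);h=cv2.convexHull(c)
    return cv2.approxPolyDP(h,8,True).reshape(-1,2),h
E
python3 - <<'E'
from h import *
w=np.load('w1.npz');im=w['im'];T=w['T'];cm=camera_model('wrist')
q,h=boxquad(im,(150,10,350,155));print(q)
bp=np.array([(288,73),(484,52),(488,197),(308,214)])/1.5
for b in (bp,q.astype(float)):
  P=plane(cm,b,.029,T);print(P.round(4),P.mean(0))
  for i in range(len(P)):
    e=P[(i+1)%len(P)]-P[i];print(np.linalg.norm(e),np.degrees(np.arctan2(e[1],e[0])))
R=plane(cm,[(386.5,110),(500,107.5)],.03,T);print(R)
s=im.astype(int).min(2);pts=[]
for c in range(400,510,4):
    col=s[100:125,c];k=np.where(col>150)[0][0];pts.append((c,100+k-1+(150-col[k-1])/(col[k]-col[k-1])))
pts=np.array(pts);print(pts[::6].round(1))
R=plane(cm,pts,.03,T);p=np.polyfit(R[:,1],R[:,0],1);print('rail R line az',np.degrees(np.arctan2(1,p[0])),R[0])
E
```

```text
[[323  33]
 [326 132]
 [204 144]
 [191  47]]
[[ 0.4785 -0.1941  0.029 ]
 [ 0.5423 -0.0981  0.029 ]
 [ 0.6116 -0.144   0.029 ]
 [ 0.547  -0.2408  0.029 ]] [ 0.54484636 -0.16923194  0.029     ]
0.11515456446717716 56.39655793192562
0.08316934430704419 -33.451124888810476
0.11638702168732169 -123.75649291235682
0.08286431994116421 145.6975340629421
[[ 0.5414 -0.0972  0.029 ]
 [ 0.6126 -0.1439  0.029 ]
 [ 0.5471 -0.2426  0.029 ]
 [ 0.477  -0.1938  0.029 ]] [ 0.54451468 -0.16937078  0.029     ]
0.08512575080337902 -33.25433220178895
0.11849332289314857 -123.5297606798589
0.08542446032644423 145.15750534280323
0.1161274107487669 56.33343634312446
[[ 0.63138057 -0.08870624  0.03      ]
 [ 0.69536136 -0.00759172  0.03      ]]
[[400.  109.9]
 [424.  109.2]
 [448.  109.1]
 [472.  108.9]
 [496.  108.5]]
rail R line az 51.08261302259227 [ 0.63922875 -0.07900107  0.03      ]
```

Emit:
apply_moves([
  [[0,0,0.0198,0,0.5],[0,0,0.0198,0,0.5],[0,0,0.0198,0,0.5],[0,0,0.0198,0,0.5],[0,0,0.0198,0,0.5],[0,0,0.0198,0,0.5],[0,0,0.0198,0,0.5],[0,0,0.0198,0,0.5]],
])

```text
t: 3.73
position: [0.6079, -0.2219, 0.0248]
tool_rot: [[-0.773, 0.635, -0.0], [0.635, 0.773, 0.0], [0.0, -0.0, -1.0]]
force: [-0.7, -0.6, -0.0]
finger_gap: 0.501
```

Emit:
apply_moves([
  [[0.006,0,0,0,0.5],[0.006,0,0,0,0.5],[0.005,0,0,0,0.5],[0.004,0,0,0,0.5],[0.004,0,0,0,0.5],[0.004,0,0,0,0.5],[0.004,0,0,0,0.5],[0,0,0,0,0.5]],
])

```text
t: 4.4
position: [0.5826, -0.2011, 0.0268]
tool_rot: [[-0.775, 0.633, 0.001], [0.633, 0.775, -0.001], [-0.002, 0.0, -1.0]]
force: [1.1, 0.3, -0.2]
finger_gap: 0.497
```

```bash
python3 - <<'E'
from h import *
o=get_obs();im,d=read_camera('wrist');np.savez('w2.npz',im=im,d=d,T=wristT(o));cv2.imwrite('pics/w2.png',im[:,:,::-1])
s,_=read_camera('scene');cv2.imwrite('pics/s2.png',cv2.resize(s[140:280,180:390,::-1],None,fx=3.6,fy=3.6,interpolation=cv2.INTER_CUBIC))
print(o['position'],o['force'])
E
```

```text
[ 0.58264769 -0.20106025  0.02679806] [ 1.12021036  0.34326841 -0.22694997]
```

View pics/w2.png

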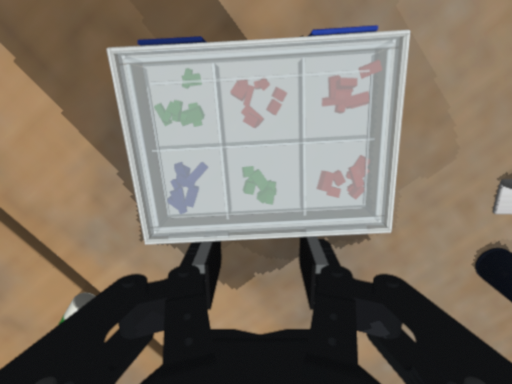

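View pics/s2.png

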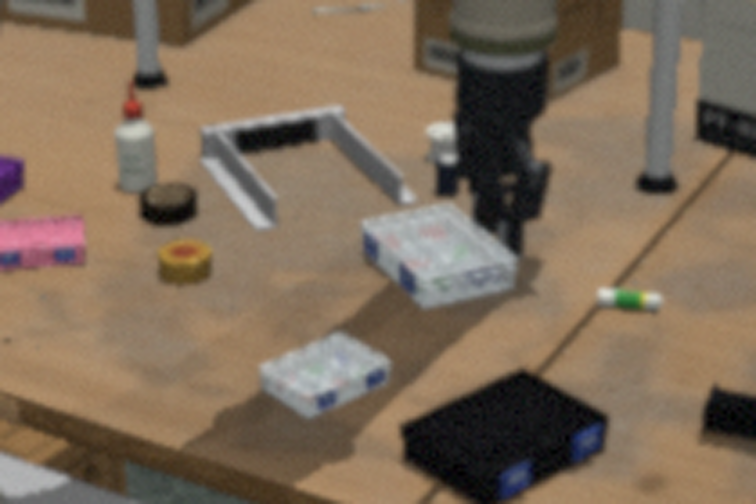

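Emit:
apply_moves([
  [[0.004,0,0,0,0.5],[0.004,0,0,0,0.5],[0.005,0,0,0,0.5],[0.005,0,0,0,0.5],[0.005,0,0,0,0.5],[0.004,0,0,0,0.5],[0.003,0,0,0,0.5],[0,0,0,0,0.5]],
])

```text
t: 5.17
position: [0.5586, -0.1813, 0.0258]
tool_rot: [[-0.775, 0.632, -0.001], [0.632, 0.775, 0.0], [0.001, -0.0, -1.0]]
force: [0.0, -0.8, -0.1]
finger_gap: 0.503
```

```bash
cat >> h.py <<'E'
AZ=np.radians(51.05);U=np.array([np.cos(AZ),np.sin(AZ)]);V=np.array([-U[1],U[0]])
def lane(P): P=np.atleast_2d(P)[:,:2]; return np.c_[P@U-.342,P@V+.4882]   # bay x,y
def rep(P):
    L=lane(P);print(L.round(4).tolist(),'c',L.mean(0).round(4))
    for i in range(len(L)):
        e=L[(i+1)%len(L)]-L[i];print('  len %.4f az %.2f'%(np.linalg.norm(e),np.degrees(np.arctan2(e[1],e[0]))))
E
python3 - <<'E'
from h import *
o=get_obs();im,d=read_camera('wrist');T=wristT(o);np.savez('w3.npz',im=im,d=d,T=T);cv2.imwrite('pics/w3.png',im[:,:,::-1])
tm,_=read_camera('top');cv2.imwrite('pics/t3.png',cv2.resize(tm[105:235,180:390,::-1],None,fx=3.8,fy=3.8,interpolation=cv2.INTER_CUBIC))
print(lane(o['position']),o['position'],o['force'])
q,h=boxquad(im,(80,0,440,260));print(q.tolist());rep(plane(camera_model('wrist'),q.astype(float),.029,T))
E
```

```text
[[-0.13180229 -0.06019505]] [ 0.55862311 -0.18127447  0.02584474] [ 0.02368279 -0.76404075 -0.09069859]
[[421, 42], [391, 242], [143, 242], [117, 42]]
[[-0.0699, 0.0352], [-0.0701, -0.0495], [-0.1866, -0.0489], [-0.1857, 0.0358]] c [-0.1281 -0.0068]
  len 0.0847 az -90.09
  len 0.1165 az 179.72
  len 0.0847 az 89.37
  len 0.1157 az -0.31
```

View pics/w3.png

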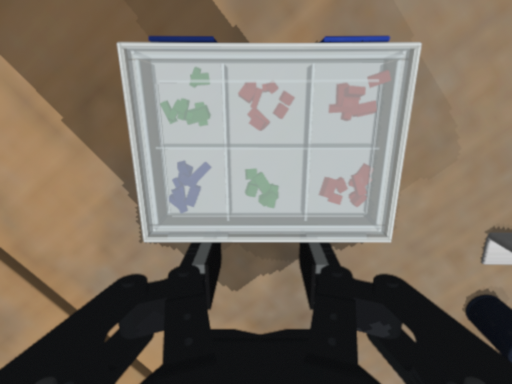

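View pics/t3.png

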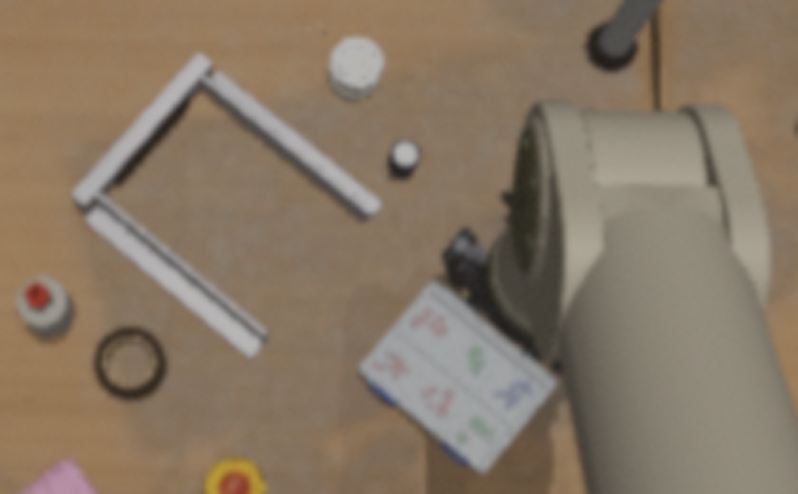

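Emit:
apply_moves([
  [[0.0035,0,0,0,0.5],[0.0033,0,0,0,0.5],[0,0,0,0,0.5],[-0.006,0,0,0,0.5],[-0.012,0,0,0,0.5],[-0.015,0,0,0,0.5],[0,0,-0.02,0,0.5],[0,0,-0.03,0,0.5]],
])

```text
t: 5.93
position: [0.5778, -0.199, 0.073]
tool_rot: [[-0.774, 0.633, -0.006], [0.633, 0.774, 0.003], [0.006, -0.002, -1.0]]
force: [0.2, 0.3, 0.3]
finger_gap: 0.495
```

```bash
python3 - <<'E'
from h import *
im=np.load('top0.npz')['im'];cm=camera_model('top')
cv2.imwrite('pics/t0b.png',cv2.resize(im[170:310,280:400,::-1],None,fx=4.2,fy=4.2,interpolation=cv2.INTER_CUBIC))
q,h=boxquad(im,(295,245,335,295),70,110);print(q.tolist());rep(plane(cm,q.astype(float),.025))
g=im.max(2);m=np.zeros_like(g);m[245:310,335:395]=(g[245:310,335:395]<60)
c=max(cv2.findContours(m,0,1)[0],key=cv2.contourArea);b=cv2.approxPolyDP(cv2.convexHull(c),5,True).reshape(-1,2);print(b.tolist());rep(plane(cm,b.astype(float),.025))
E
```

```text
[[315, 256], [324, 270], [309, 287], [298, 273]]
[[-0.2492, 0.0768], [-0.2917, 0.0904], [-0.2887, 0.1517], [-0.2423, 0.1419]] c [-0.268   0.1152]
  len 0.0446 az 162.24
  len 0.0614 az 87.16
  len 0.0474 az -11.96
  len 0.0654 az -96.09
[[359, 255], [387, 265], [374, 303], [345, 292]]
[[-0.3412, -0.003], [-0.4187, -0.0315], [-0.453, 0.0723], [-0.3727, 0.0998]] c [-0.3964  0.0344]
  len 0.0826 az -159.81
  len 0.1093 az 108.24
  len 0.0848 az 18.90
  len 0.1075 az -72.98
```

View pics/t0b.png

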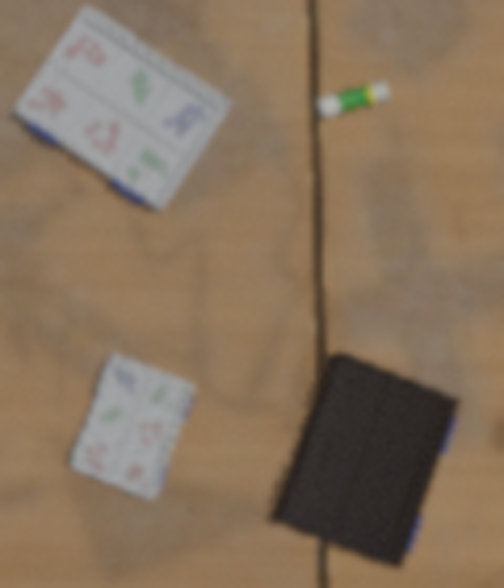

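Emit:
apply_moves([
  [[0,0,-0.02,0.11,0.5],[0,0,-0.01,0.11,0.5],[0,0,0,0.11,0.5],[0,0,0,0.11,0.5],[0,0,0,0.11,0.5],[0,0,0,0.11,0.5],[0,0,0,0.11,0.5],[0,0,0,0.11,0.5]],
])

```text
t: 6.6
position: [0.5797, -0.1986, 0.1058]
tool_rot: [[-0.001, 1.0, -0.0], [1.0, 0.001, 0.0], [0.0, -0.0, -1.0]]
force: [0.2, 0.1, 0.6]
finger_gap: 0.502
```

Emit:
apply_moves([
  [[0,0,0,0.11,0.5],[0,0,0,0.11,0.5],[0,0,0,0.11,0.5],[0,0,0,0.11,0.5],[0,0,0,0.11,0.5],[0,0,0,0.11,0.5],[0,0,0,0.031,0.5],[0,0,0,0,0.5]],
])

```text
t: 7.27
position: [0.5797, -0.1985, 0.1058]
tool_rot: [[0.634, 0.774, -0.0], [0.774, -0.634, 0.0], [-0.0, -0.0, -1.0]]
force: [0.1, 0.6, 0.8]
finger_gap: 0.499
```

Emit:
apply_moves([
  [[-0.02,-0.01,0,0,0.5],[-0.022,-0.022,0,0,0.5],[-0.022,-0.022,0,0,0.5],[-0.022,-0.022,0,0,0.5],[0,-0.01,0,0,0.5],[0,0,0,0,0.5]],
])

```text
t: 7.77
position: [0.4564, -0.2107, 0.1059]
tool_rot: [[0.633, 0.774, -0.002], [0.774, -0.633, 0.0], [-0.001, -0.001, -1.0]]
force: [1.0, 0.5, 0.5]
finger_gap: 0.499
```

```bash
python3 - <<'E'
from h import *
o=get_obs();im,d=read_camera('wrist');T=wristT(o);np.savez('w4.npz',im=im,d=d,T=T);cv2.imwrite('pics/w4.png',im[:,:,::-1])
print(lane(o['position']),o['position'],np.degrees(np.arctan2(o['tool_rot'][1,0],o['tool_rot'][0,0])))
tm,_=read_camera('top');np.savez('t4.npz',im=tm);cv2.imwrite('pics/t4.png',cv2.resize(tm[105:235,180:390,::-1],None,fx=3.8,fy=3.8,interpolation=cv2.INTER_CUBIC))
E
```

```text
[[-0.21891715  0.00076644]] [ 0.45644962 -0.21070029  0.10590705] 50.75630765970639
```

View pics/w4.png

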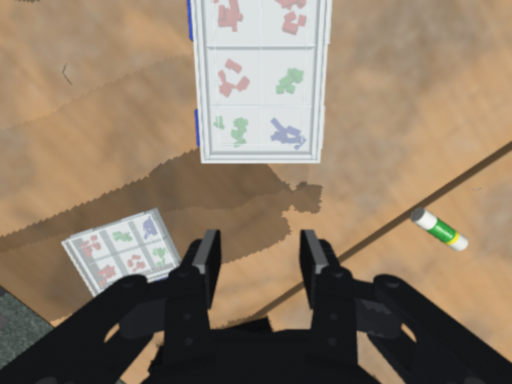

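View pics/t4.png

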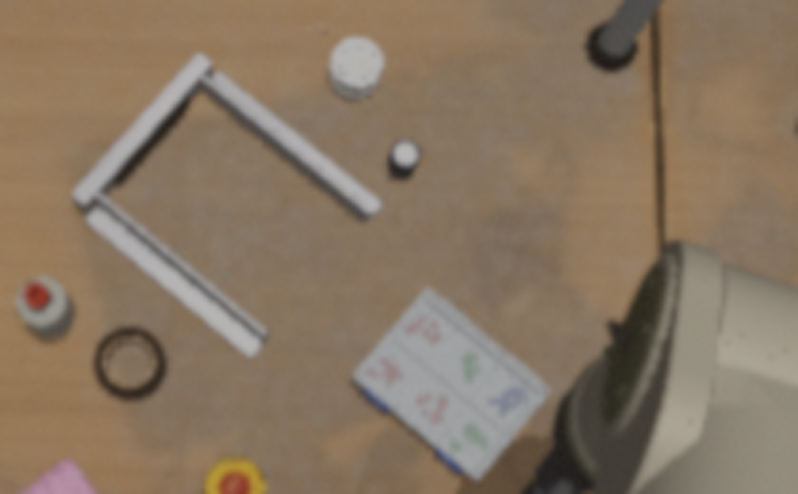

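```bash
python3 - <<'E'
from h import *
cm=camera_model('top');im=np.load('t4.npz')['im']
def c2f(p): return (np.array(p,float)+.5)/3.8-.5+np.array([180,105])
print('rails',lane(plane(cm,c2f([(266,333),(103,200),(362,214),(205,82)]),.03)).round(4).tolist())
rep(plane(cm,c2f([(428,288),(549,390),(478,478),(353,378)]),.029))
q,h=boxquad(im,(262,170,335,235),70,110);print(q.tolist());rep(plane(cm,q.astype(float),.029))
w=np.load('w4.npz');cw=camera_model('wrist')
# wrist: side edges
P=plane(cw,np.array([(193.5,10),(202,162),(321,162),(329,10.)]),.029,w['T']);print('w',lane(P).round(4).tolist())
E
```

```text
rails [[-0.0007, 0.0578], [0.1556, 0.0594], [0.0027, -0.0563], [0.1577, -0.059]]
[[-0.0697, -0.0447], [-0.1849, -0.0431], [-0.1851, 0.0401], [-0.0701, 0.0423]] c [-0.1275 -0.0014]
  len 0.1152 az 179.21
  len 0.0833 az 90.15
  len 0.1151 az 1.06
  len 0.0870 az -89.78
[[330, 194], [309, 227], [268, 211], [268, 192], [291, 171], [318, 173]]
[[-0.1745, -0.0831], [-0.1868, 0.0265], [-0.0727, 0.065], [-0.0389, 0.0243], [-0.0501, -0.0634], [-0.1117, -0.1082]] c [-0.1058 -0.0231]
  len 0.1103 az 96.39
  len 0.1204 az 18.66
  len 0.0529 az -50.33
  len 0.0884 az -97.25
  len 0.0762 az -143.95
  len 0.0677 az 158.18
w [[-0.091, 0.0405], [-0.1857, 0.0418], [-0.1862, -0.0434], [-0.0915, -0.0426]]
```

```bash
python3 - <<'E'
from h import *
w=np.load('w4.npz');d=w['d'];cm=camera_model('wrist');H=cm['hand_eye']
v,u=np.mgrid[200:384,60:460];px=np.c_[u.ravel(),v.ravel()]
o,r=rays(cm,px,H);P=o+r*d[v.ravel(),u.ravel()][:,None]
P=P[(d[v.ravel(),u.ravel()]>.02)&(P[:,2]<.04)]
for a in np.arange(-.08,.08,.01):
    m=(P[:,1]>=a)&(P[:,1]<a+.01)
    if m.any(): print(round(a,2),'zmax %.3f'%P[m][:,2].max(),'x range',P[m][:,0].min().round(3),P[m][:,0].max().round(3),m.sum())
m=P[:,2]>-.03;print('low part y',P[m][:,1].min(),P[m][:,1].max(),'x',P[m][:,0].max(),P[:,2].max())
E
```

```text
-0.06 zmax -0.029 x range -0.009 0.014 1881
-0.05 zmax -0.027 x range -0.013 0.014 5547
-0.04 zmax 0.009 x range -0.007 0.014 1326
-0.03 zmax 0.016 x range -0.011 0.02 3738
-0.02 zmax -0.040 x range 0.008 0.022 3076
-0.01 zmax -0.054 x range 0.009 0.021 2150
-0.0 zmax -0.055 x range 0.009 0.021 2075
0.01 zmax -0.046 x range 0.009 0.021 3048
0.02 zmax 0.016 x range -0.012 0.021 3924
0.03 zmax 0.009 x range -0.007 0.014 1311
0.04 zmax -0.025 x range -0.013 0.014 5149
0.05 zmax -0.030 x range -0.009 0.014 2369
low part y -0.050642656933952125 0.04942996834909631 x 0.014506183876833098 0.016092457654738268
```

Emit:
apply_moves([
  [[0,0,0.02,-0.005,0.5],[0,0,0.02,0,0.5],[0,0,0.02,0,0.5],[0,0,0.02,0,0.5],[0,0,0,0,0.5],[0.006,0,0,0,0.5],[0.006,0,0,0,0.5],[0.005,0,0,0,0.5]],
])

```text
t: 8.53
position: [0.4714, -0.1969, 0.0274]
tool_rot: [[0.628, 0.778, 0.003], [0.778, -0.628, -0.0], [0.001, 0.002, -1.0]]
force: [0.8, -0.0, 0.4]
finger_gap: 0.498
```

Emit:
apply_moves([
  [[0.004,0,0,0,0.5],[0.004,0,0,0,0.5],[0.005,0,0,0,0.5],[0.006,0,0,0,0.5],[0.006,0,0,0,0.5],[0.006,0,0,0,0.5],[0.006,0,0,0,0.5],[0.006,0,0,0,0.5]],
])

```text
t: 9.2
position: [0.4966, -0.1636, 0.0259]
tool_rot: [[0.629, 0.778, -0.0], [0.778, -0.629, 0.0], [-0.0, -0.0, -1.0]]
force: [-2.0, -2.6, 3.3]
finger_gap: 0.507
```

Emit:
apply_moves([
  [[0.006,0,0,0,0.5],[0.004,0,0,0,0.5],[0,0,0,0,0.5]],
])

```text
t: 9.45
position: [0.5034, -0.1548, 0.0258]
tool_rot: [[0.627, 0.779, 0.001], [0.779, -0.627, 0.001], [0.001, -0.0, -1.0]]
force: [0.2, 0.8, 0.7]
finger_gap: 0.499
```

```bash
python3 - <<'E'
from h import *
o=get_obs();im,d=read_camera('wrist');T=wristT(o);np.savez('w5.npz',im=im,d=d,T=T);cv2.imwrite('pics/w5.png',im[:,:,::-1])
print(lane(o['position']),o['position'],np.degrees(np.arctan2(o['tool_rot'][1,0],o['tool_rot'][0,0])),o['force'])
tm,_=read_camera('top');np.savez('t5.npz',im=tm);cv2.imwrite('pics/t5.png',cv2.resize(tm[105:235,180:390,::-1],None,fx=3.8,fy=3.8,interpolation=cv2.INTER_CUBIC))
E
```

```text
[[-0.1458882  -0.00062897]] [ 0.50344388 -0.15478327  0.0258434 ] 51.142252284053 [0.22612263 0.77846213 0.68488913]
```

View pics/w5.png

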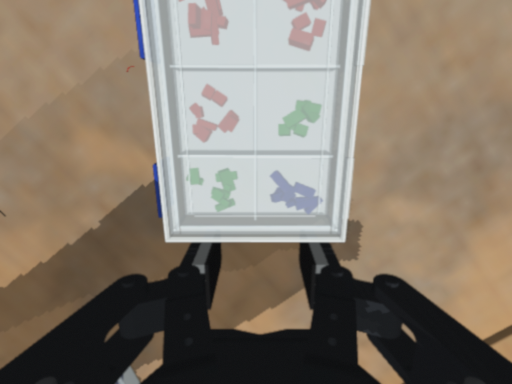

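View pics/t5.png

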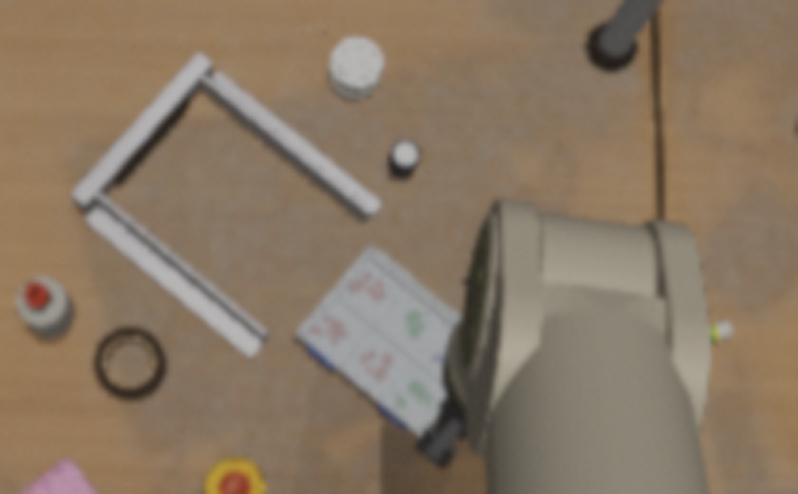

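```bash
python3 - <<'E'
from h import *
cm=camera_model('top')
def c2f(p): return (np.array(p,float)+.5)/3.8-.5+np.array([180,105])
print(lane(plane(cm,c2f([(374,247),(298,337),(430,437)]),.029)).round(4).tolist())
w=np.load('w5.npz');cw=camera_model('wrist')
print('w',lane(plane(cw,np.array([(146,60),(166,241),(346,241),(365,60.)]),.029,w['T'])).round(4).tolist())
E
```

```text
[[-0.0199, -0.0429], [-0.0203, 0.0449], [-0.1399, 0.0395]]
w [[-0.0558, 0.0434], [-0.1339, 0.0432], [-0.1338, -0.0415], [-0.0557, -0.0418]]
```

Emit:
apply_moves([
  [[0.004,0,0,0,0.5],[0.006,0,0,0,0.5],[0.006,0,0,0,0.5],[0.006,0,0,0,0.5],[0.006,0,0,0,0.5],[0.006,0,0,0,0.5],[0.004,0,0,0,0.5],[0.002,0,0,0,0.5]],
])

```text
t: 10.22
position: [0.5283, -0.1243, 0.0259]
tool_rot: [[0.628, 0.778, 0.0], [0.778, -0.628, 0.0], [0.0, -0.0, -1.0]]
force: [-1.5, -0.8, -0.8]
finger_gap: 0.498
```

```bash
python3 - <<'E'
from h import *
o=get_obs();im,d=read_camera('wrist');T=wristT(o);np.savez('w6.npz',im=im,d=d,T=T);cv2.imwrite('pics/w6.png',im[:,:,::-1])
print(lane(o['position']),o['position'],np.degrees(np.arctan2(o['tool_rot'][1,0],o['tool_rot'][0,0])),o['force'])
tm,_=read_camera('top');np.savez('t6.npz',im=tm);cv2.imwrite('pics/t6.png',cv2.resize(tm[105:235,180:390,::-1],None,fx=3.8,fy=3.8,interpolation=cv2.INTER_CUBIC))
E
```

```text
[[-0.10656252 -0.00078905]] [ 0.52829014 -0.12430052  0.02590163] 51.103355901861526 [-1.52877522 -0.84419148 -0.7830623 ]
```

View pics/w6.png

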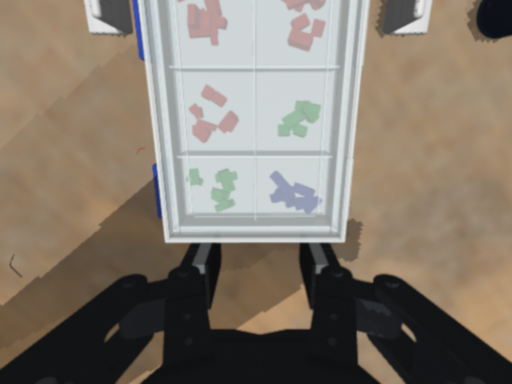

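View pics/t6.png

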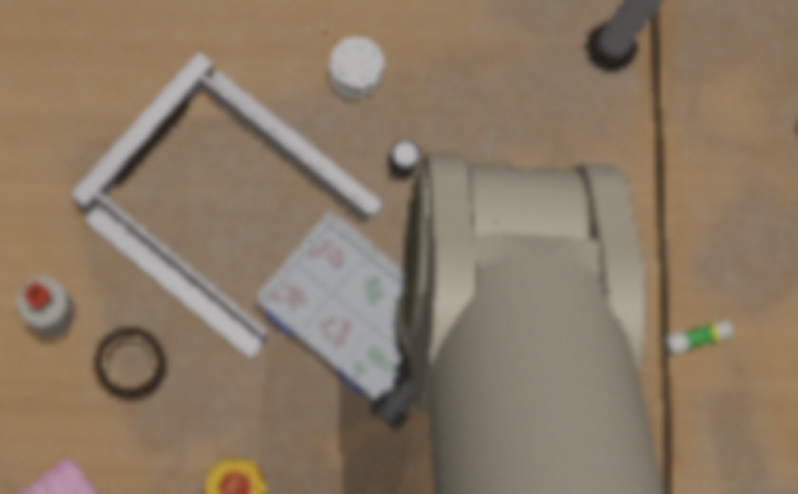

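```bash
python3 - <<'E'
from h import *
im=np.load('w6.npz')['im']
cv2.imwrite('pics/w6c.png',np.vstack([cv2.resize(im[0:45,70:230,::-1],None,fx=5,fy=5,interpolation=cv2.INTER_CUBIC),cv2.resize(im[0:45,300:460,::-1],None,fx=5,fy=5,interpolation=cv2.INTER_CUBIC)]))
E
```

```text
(no output)
```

View pics/w6c.png

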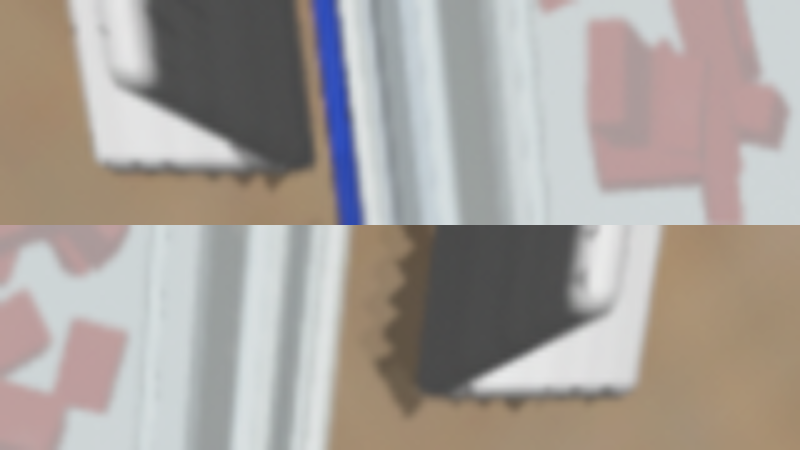

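```bash
python3 - <<'E'
from h import *
w=np.load('w6.npz');cw=camera_model('wrist');T=w['T']
print('rail top',lane(plane(cw,np.array([(101.6,17.),(414,17)]),.03,T)).round(4).tolist())
print('rail bottom',lane(plane(cw,np.array([(132,33.),(383.6,33)]),.0,T)).round(4).tolist())
print('box',lane(plane(cw,np.array([(140.5,20),(166,241),(346,241),(369.,20)]),.029,T)).round(4).tolist())
print('snap',lane(plane(cw,np.array([(136,20.)]),.02,T)).round(4).tolist())
E
```

```text
rail top [[-0.0023, 0.0572], [-0.0022, -0.0579]]
rail bottom [[-0.0015, 0.0587], [-0.0015, -0.059]]
box [[-0.0029, 0.0435], [-0.0946, 0.043], [-0.0945, -0.0417], [-0.0028, -0.0419]]
snap [[-0.0008, 0.0486]]
```

Emit:
apply_moves([
  [[0.004,0,0,0,0.5],[0.006,0,0,0,0.5],[0.006,0,0,0,0.5],[0.006,0,0,0,0.5],[0.006,0,0,0,0.5],[0.006,0,0,0,0.5],[0.006,0,0,0,0.5],[0.006,0,0,0,0.5]],
])

```text
t: 10.98
position: [0.5571, -0.089, 0.026]
tool_rot: [[0.629, 0.778, 0.0], [0.778, -0.629, -0.0], [-0.0, 0.0, -1.0]]
force: [-2.2, -2.1, 0.6]
finger_gap: 0.499
```

Emit:
apply_moves([
  [[0.006,0,0,0,0.5],[0.006,0,0,0,0.5],[0.006,0,0,0,0.5],[0.006,0,0,0,0.5],[0.006,0,0,0,0.5],[0.006,0,0,0,0.5],[0.004,0,0,0,0.5],[0.002,0,0,0,0.5]],
])

```text
t: 11.65
position: [0.5836, -0.0559, 0.026]
tool_rot: [[0.628, 0.778, 0.0], [0.778, -0.628, 0.0], [0.001, -0.0, -1.0]]
force: [-2.6, -1.6, 1.8]
finger_gap: 0.502
```

```bash
python3 - <<'E'
from h import *
o=get_obs();im,d=read_camera('wrist');T=wristT(o);np.savez('w7.npz',im=im,d=d,T=T);cv2.imwrite('pics/w7.png',im[:,:,::-1])
print(lane(o['position']),o['position'],np.degrees(np.arctan2(o['tool_rot'][1,0],o['tool_rot'][0,0])),o['force'])
E
```

```text
[[-0.01864931 -0.00078753]] [ 0.5835549  -0.05592991  0.02595111] 51.08792201351089 [-2.60664055 -1.62076202  1.7828093 ]
```

View pics/w7.png

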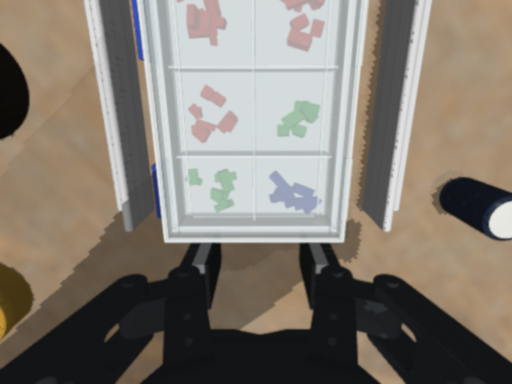

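Emit:
apply_moves([
  [[0.004,0,0,0,0.5],[0.006,0,0,0,0.5],[0.006,0,0,0,0.5],[0.006,0,0,0,0.5],[0.006,0,0,0,0.5],[0.006,0,0,0,0.5],[0.004,0,0,0,0.5],[0.003,0,0,0,0.5]],
])

```text
t: 12.37
position: [0.6092, -0.0241, 0.0259]
tool_rot: [[0.628, 0.778, 0.0], [0.778, -0.628, 0.0], [0.0, -0.0, -1.0]]
force: [-2.2, -1.9, -0.1]
finger_gap: 0.498
```

Emit:
apply_moves([
  [[0.002,0,0,0,0.5],[0.001,0,0,0,0.5]],
])

```text
t: 12.53
position: [0.6108, -0.0224, 0.0259]
tool_rot: [[0.629, 0.778, -0.0], [0.778, -0.629, 0.0], [-0.0, -0.0, -1.0]]
force: [-2.2, -1.9, 0.6]
finger_gap: 0.495
```

Emit:
apply_moves([
  [[0.001,0,0,0,0.5],[0.001,0,0,0,0.5]],
])

```text
t: 12.7
position: [0.6118, -0.0213, 0.0259]
tool_rot: [[0.629, 0.777, -0.0], [0.777, -0.629, -0.0], [-0.0, -0.0, -1.0]]
force: [-2.2, -1.2, -0.3]
finger_gap: 0.499
```

Emit:
apply_moves([
  [[0.001,0,0,0,0.5],[0.001,0,0,0,0.5]],
])

```text
t: 12.87
position: [0.6132, -0.0196, 0.0259]
tool_rot: [[0.629, 0.777, -0.0], [0.777, -0.629, 0.0], [0.0, -0.0, -1.0]]
force: [-1.6, -1.9, 0.5]
finger_gap: 0.5
```

Emit:
apply_moves([
  [[0.001,0,0,0,0.5],[0.001,0,0,0,0.5]],
])

```text
t: 13.03
position: [0.6145, -0.018, 0.0259]
tool_rot: [[0.629, 0.778, -0.0], [0.778, -0.629, 0.0], [0.0, -0.0, -1.0]]
force: [-1.3, -1.0, -0.1]
finger_gap: 0.498
```

Emit:
apply_moves([
  [[0.001,0,0,0,0.5],[0.0005,0,0,0,0.5]],
])

```text
t: 13.2
position: [0.6153, -0.0171, 0.0258]
tool_rot: [[0.629, 0.777, -0.001], [0.777, -0.629, -0.0], [-0.001, -0.0, -1.0]]
force: [-3.7, -3.6, 2.1]
finger_gap: 0.503
```

```bash
python3 - <<'E'
from h import *
o=get_obs();print(lane(o['position']),o['force'],o['force'][:2]@U)
tm,d=read_camera('top');np.savez('t8.npz',im=tm);cv2.imwrite('pics/t8.png',cv2.resize(tm[105:225,190:300,::-1],None,fx=5,fy=5,interpolation=cv2.INTER_CUBIC))
s,_=read_camera('scene');cv2.imwrite('pics/s8.png',cv2.resize(s[140:250,200:350,::-1],None,fx=5,fy=5,interpolation=cv2.INTER_CUBIC))
E
```

```text
[[ 0.03148292 -0.00102768]] [-3.70803031 -3.63406217  2.09166381] -5.1572148961596325
```

View pics/t8.png

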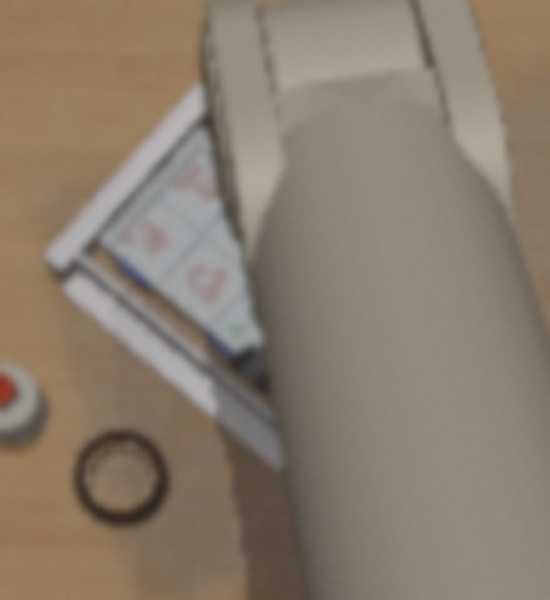

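View pics/s8.png

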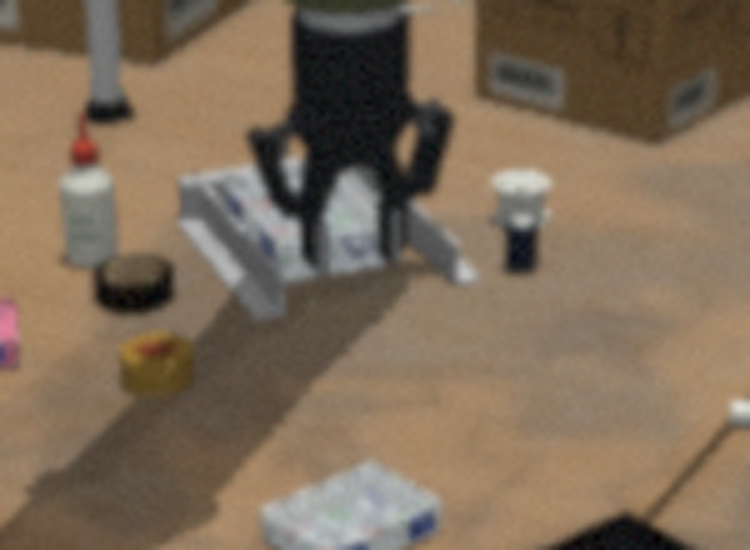

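Emit:
apply_moves([
  [[0.0007,0,0,0,0.5],[0,0,0,0,0.5]],
])

```text
t: 13.47
position: [0.6153, -0.0171, 0.0259]
tool_rot: [[0.629, 0.777, -0.001], [0.777, -0.629, -0.001], [-0.001, -0.0, -1.0]]
force: [-4.1, -3.9, 1.7]
finger_gap: 0.498
```

Emit:
apply_moves([
  [[0.001,0,0,0,0.5],[0,0,0,0,0.5]],
])

```text
t: 13.63
position: [0.6154, -0.017, 0.0258]
tool_rot: [[0.63, 0.777, -0.002], [0.777, -0.63, -0.002], [-0.003, -0.001, -1.0]]
force: [-8.9, -5.2, 5.7]
finger_gap: 0.5
```

Emit:
apply_moves([
  [[0.001,0,0,0,0.5],[0,0,0,0,0.5]],
])

```text
t: 13.8
position: [0.6155, -0.017, 0.0257]
tool_rot: [[0.63, 0.777, -0.004], [0.777, -0.63, -0.003], [-0.004, -0.001, -1.0]]
force: [-9.0, -7.5, 6.0]
finger_gap: 0.497
```

Emit:
apply_moves([
  [[-0.003,0,0,0,0.5],[-0.005,0,0,0,0.5],[-0.012,0,0,0,0.5],[-0.02,0,0,0,0.5],[-0.025,0,0,0,0.5],[-0.025,0,-0.01,0,0.5],[-0.015,0,-0.03,0,0.5],[0,0,-0.03,0,0.5]],
])

```text
t: 14.47
position: [0.5474, -0.1006, 0.0951]
tool_rot: [[0.633, 0.774, -0.005], [0.774, -0.633, -0.001], [-0.004, -0.003, -1.0]]
force: [0.6, -0.2, 0.6]
finger_gap: 0.499
```

Emit:
apply_moves([
  [[-0.015,0,-0.035,0,0.5],[-0.02,0,-0.03,0,0.5],[0,0,0,0,0.5],[0,0,0,0,0.5]],
])

```text
t: 14.8
position: [0.5297, -0.1253, 0.1632]
tool_rot: [[0.631, 0.776, 0.005], [0.776, -0.631, -0.002], [0.002, 0.005, -1.0]]
force: [0.1, 1.1, 0.1]
finger_gap: 0.498
```

```bash
python3 - <<'E'
from h import *
o=get_obs();im,d=read_camera('wrist');T=wristT(o);np.savez('w9.npz',im=im,d=d,T=T);cv2.imwrite('pics/w9.png',cv2.resize(im[:,:,::-1],None,fx=1.5,fy=1.5,interpolation=cv2.INTER_CUBIC))
tm,d=read_camera('top');np.savez('t9.npz',im=tm);cv2.imwrite('pics/t9.png',cv2.resize(tm[105:235,180:390,::-1],None,fx=3.8,fy=3.8,interpolation=cv2.INTER_CUBIC))
print(o['t'],o['position'],o['force'])
E
```

```text
14.8 [ 0.52973327 -0.12532112  0.16324087] [0.13887124 1.14826326 0.12129108]
```

View pics/w9.png

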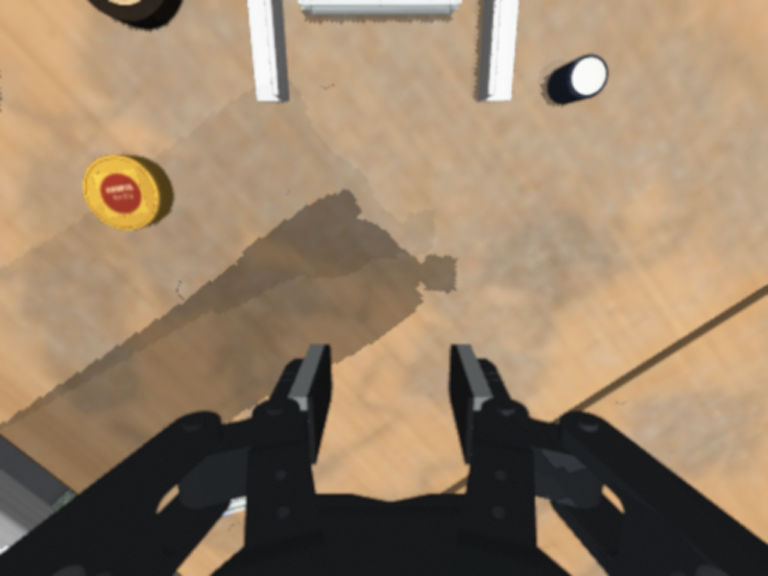

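View pics/t9.png

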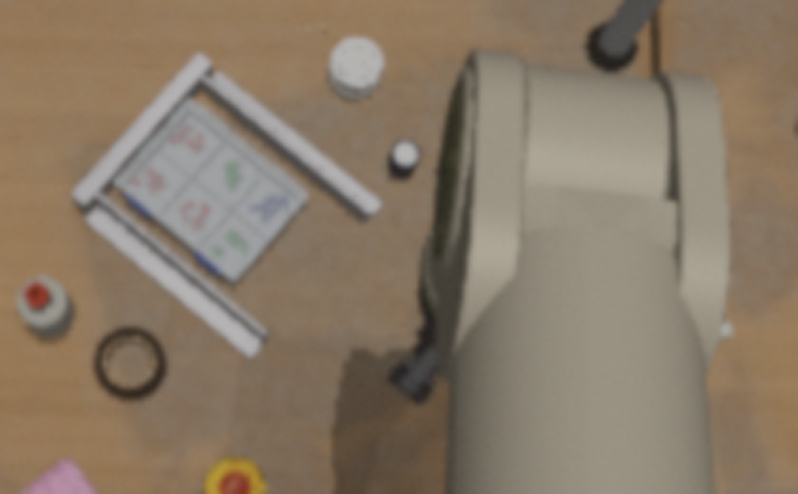

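```bash
python3 - <<'E'
from h import *
cm=camera_model('top')
def c2f(p): return (np.array(p,float)+.5)/3.8-.5+np.array([180,105])
rep(plane(cm,c2f([(193,98),(309,193),(235,283),(114,185)]),.029))
im=np.load('t9.npz')['im'];cv2.imwrite('pics/t9c.png',cv2.resize(im[115:205,190:290,::-1],None,fx=6.5,fy=6.5,interpolation=cv2.INTER_CUBIC))
w=np.load('w9.npz');cw=camera_model('wrist')
print('w rear edge',lane(plane(cw,np.array([(303,11.),(461,11)])/1.5,.029,w['T'])).round(4).tolist())
print('w rail floor inner',lane(plane(cw,np.array([(286,100.),(482,100)])/1.5,.0,w['T'])).round(4).tolist())
E
```

```text
[[0.1566, -0.0438], [0.0429, -0.0434], [0.0407, 0.044], [0.1572, 0.0453]] c [0.0993 0.0005]
  len 0.1137 az 179.82
  len 0.0874 az 91.51
  len 0.1166 az 0.69
  len 0.0891 az -90.38
w rear edge [[0.0384, 0.0414], [0.0383, -0.0414]]
w rail floor inner [[-0.0014, 0.06], [-0.0017, -0.0611]]
```

View pics/t9c.png

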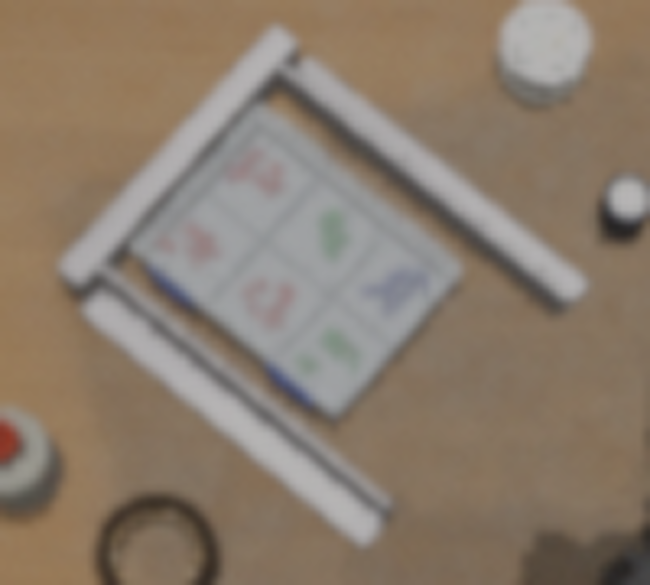

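Emit:
apply_moves([
  [[0.02,0,-0.01,0,0.5],[0.025,0,-0.01,0,0.5],[0.025,0,0,0,0.5],[0.025,0,0,0,0.5],[0.015,0,0,0,0.5],[0,0,0,0,0.5],[0,0,0,0,0.5]],
])

```text
t: 15.48
position: [0.5978, -0.0368, 0.1793]
tool_rot: [[0.627, 0.779, -0.003], [0.779, -0.627, 0.001], [-0.001, -0.003, -1.0]]
force: [-0.5, -0.8, -0.5]
finger_gap: 0.496
```

```bash
python3 - <<'E'
from h import *
o=get_obs();im,d=read_camera('wrist');T=wristT(o);np.savez('w10.npz',im=im,d=d,T=T);cv2.imwrite('pics/w10.png',cv2.resize(im[:260,110:410,::-1],None,fx=2.3,fy=2.3,interpolation=cv2.INTER_CUBIC))
print(o['t'],o['position'])
E
```

```text
15.4833 [ 0.59784847 -0.0367759   0.17926178]
```

View pics/w10.png

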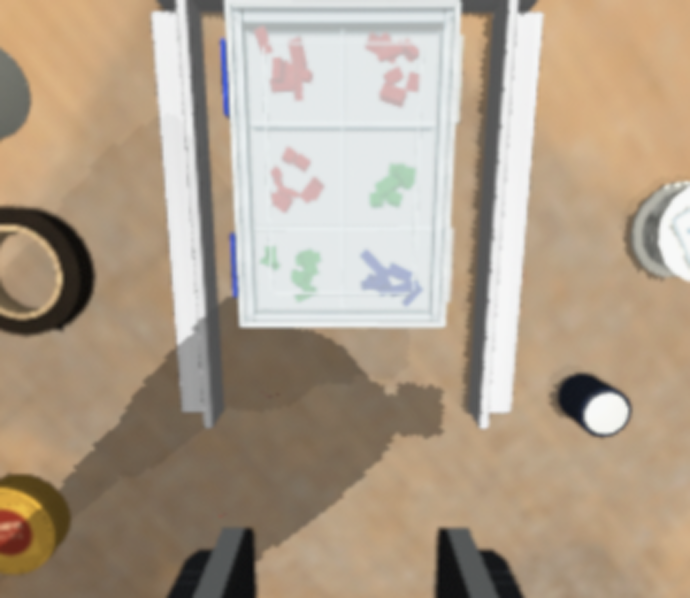

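```bash
python3 - <<'E'
from h import *
w=np.load('w10.npz');cw=camera_model('wrist');T=w['T']
f=lambda p,z:lane(plane(cw,(np.array(p,float)+.5)/2.3-.5+[110,0],z,T)).round(4).tolist()
print('rear',f([(239,327),(445,326)],.029),'front',f([(228,8),(461,8)],.029))
print('mouth top',f([(208,427),(486,427)],.03),'mouth floor',f([(222,412),(470,412)],0))
E
```

```text
rear [[0.0421, 0.0444], [0.0427, -0.0412]] front [[0.1567, 0.0429], [0.1568, -0.0413]]
mouth top [[-0.001, 0.0597], [-0.0007, -0.0608]] mouth floor [[-0.0025, 0.0592], [-0.0021, -0.0593]]
```

```bash
python3 -c "
from cell import *
print(sign_off())"
```

```text
the job is handed in; nothing more can be done
None
```

The clear parts box is home in the bay against the stop, lying straight. I handed the job in at about 15.5 s of the 67 s allowed.

**How it was done:** I took the larger clear box at top-view pixel (309,195). I left the small clear box (312,271) and the black, pink and purple ones alone. With the fingers half open, I pushed the box's right side until it sat on the lane's middle line and was straight. Then I pushed its rear end down the lane until it met the stop, and backed the gripper out the way it came in. The box was never pinched or lifted.

**Last checks:**
- **Home position:** The fingers stopped advancing while the push force rose from about 2–3 N to about 12 N, so the box was against the stop. No gap to the stop shows in the pictures. The near end measures about 44 mm inside the mouth, against 45 mm nominal and about 2 mm camera accuracy.
- **Straightness:** The box sits within about 1–2 mm of the middle line and is turned less than 0.5° by the wrist camera. The coarser top view gave about 0.3–0.7°.
- **Rails:** The smallest measured gap was about 9–10 mm, at the snaps on the left as the box entered. The force readings showed no touch.
- **Other items:** Those in the final top and wrist views look where they were. I did not measure them one by one.
- **Robot:** It ended clear of everything, with the fingertips about 0.16 m above the worktop.

**Disagreement:** An earlier wrist view, with the box at the very edge of the picture, put the rear end at about 40 mm inside the mouth. The later full wrist view (44 mm) and the top view (about 42–45 mm) agree with the contact force, so I trusted those.

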